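# Open the box jig with the reversing ratchet

### The arm

A 7-joint arm with a two-finger parallel gripper is mounted at the origin on the work surface. World frame = base frame: x ahead of the robot, y to its left, z up, the work surface at z = 0. Lengths are in mm, angles in rad, forces in N, time in s.
With the tool pointing down it reaches from about 400 to 875 mm from the base axis. Payload 4.4 kg.
Tool frame: the origin (TCP) lies at the very end of the fingers, on their centre line; the grasp point (between the pads) lies 19 mm behind it; z points along the fingers, y is the line along which they close (so a half turn about z gives the same grasp; the last joint's range is limited). The gripper opens to 85 mm and grips with 20 to 120 N. Pads are 22 mm wide; open, the fingers measure 114 mm over their backs; the gripper's body (76 mm by 85 mm) begins 54 mm behind the grasp point. The pads swing forward as they close: fully open they stand 13 mm farther back than shut.
Start: joints at [-1.394, 0.628, 0.038, 1.517, -0.027, 0.996, -0.02], TCP at [156.249, 630.955, 231.313] pointing down, gripper open.
Joint ranges: [-3.06, 3.06], [-0.37, 2.12], [-1.25, 1.32], [0.18, 2.47], [-1.1, 4.24], [0.23, 1.98], [-2.94, 2.94]. Speed limits (rad/s): [2.57, 2.57, 3.14, 3.14, 3.14, 3.14, 3.14].

### API

Orientations are given as [roll, pitch, yaw] about the fixed x, y, z axes, in that order (R = Rz(yaw) Ry(pitch) Rx(roll)).
In Python, from cell import ctrl gives the robot as it stands.
- The arm moves only by the tool jog_arm, never from a script. Its argument "plan" is a list of rows, each an object of numbers: "tx", "ty", "tz": the shift along the tool's x, y, z as a fraction of full scale; "wx", "wy", "wz": the turn, a rotation vector about the tool's x, y, z as a fraction of full scale; "claw": the closure, from 0 (fully open) to 1 (shut). In form: [{"tx": .., "ty": .., "tz": .., "wx": .., "wy": .., "wz": .., "claw": ..}, ...]. A call has 1 to 12 rows; each row is the pose to reach, as a shift and turn from the pose commanded when the call began, along the tool's axes at that moment; what a row does not reach only later rows make up. Full scale, the value 1, is 300 mm for a shift and 90 degrees for a turn. A row lasts 1/10 s, in which the tool goes at most 50 mm and 8.59 degrees, less where a joint would pass 70% of its speed; a pose out of reach is approached as far as the arm can. A call with a number of a shift or a turn outside -1 to 1 is refused whole. A call with a gripper value outside its range is refused whole. The fingers move at their own pace and stop on an object; the grip force is fixed at half the most. Time passes only in rows, so rows that repeat a pose let the fingers close. It gives the time, the measured TCP pose, the force, the opening and the grip force at its end, in the units of the state.
- ctrl.read_state(): the state, without advancing time (a new reading comes with each control period).
- ctrl.get_image(name): name is "scene" or "side" or "wrist"; returns a dict with "img" (384x512x3 uint8, red, green, blue), "depth" (384x512 float32, mm along the optical axis (not along the pixel's ray), 0 where there is no reading), "fx", "fy", "cx", "cy" (pixels), "position" and "orientation" of the camera in the world; the wrist camera has in their place "hand_eye" (4x4, takes a point from camera to tool coordinates, whose origin is the TCP and whose axes are the flange's). Camera axes: x right, y down, z forward; pixel columns grow to the right and rows downward; lengths in mm; the calibration is good to about 2 mm. A picture is of the moment at which its call begins: read the wrist's pose just before it.
- ctrl.finish_job(): hands the job in; it is judged then, once.
Trained networks look in a picture, given as the dict that the camera call returned (one of the last four; its "shot" number tells which), for a name from the list of things; names that differ only in an ending like _2 or _b are one class to them, and where a whole thing is asked for, a point or a joint stands for the part that bears it (a point fixed in the world has none). Each returns a list of dicts, best first, with "score" (0 to 1); they miss things now and then, are a little off and sometimes report something else, mostly with a low value. They report only what shows in the picture. A call takes as long as a camera call.
- ctrl.trace(picture, thing): "pixels" (384x512 bool, what is visible of it) and "extent" ([centre column, centre row, width, height] in pixels, round what is visible of it).
The state is a dict: "clock": time; "qpos": joint angles; "qd": joint speeds; "tau": joint torques, N m; "eef_pos": TCP position; "tool_rot": TCP orientation; "force": force on the tool from outside, world axes, zero at the start; "torque": the same for the moment, N m; "width": finger opening in mm; "gripper_force": force on a finger pad.
Only numpy, scipy, OpenCV 4.12 (cv2) and the standard library are available. Lean on these libraries where they do the work, as an engineer would, in place of code of your own. Each camera call takes 0.05 s, during which the arm holds its last target. There are 200 camera calls.

### The job

The lid of the box jig is held shut by a clamp dog on a bolt, and the ratchet that sits on that bolt is still set to tighten. Flip the ratchet's direction lever fully over to its loosening side (counter-clockwise seen from above), swing the handle to and fro until the dog has turned well clear of the lid, then lift the lid by its bar until it rests open on its stop. Leave the lever on the loosening side and do not push the dog by hand or disturb the other things on the bench.

Things in the scene. Friction and masses are not known exactly. Their poses are not given: they have to be found in the camera images.
- jig: Box jig, fixed: grey base plate 215 x 225 x 12 mm with a dark open box 110 x 120 x 50 mm on it. Origin on the table under the plate; x points across the lid from its free edge to its hinge, z up; the ratchet is on its -y side. Two steel stop pillars for the handle (12 mm thick, 105 mm tall) stand 75 mm from the bolt's axis.
- lid_bar (a point): Middle of the lid's pull bar: round, 10 mm thick, 70 mm long between its posts, centre line 35 mm above the lid's top and 90 mm from the hinge line. The lid is an aluminium plate 113 x 120 x 8 mm, 0.45 kg, top 70 mm above the table when shut. Axes turn with the lid: y along bar and hinge; shut, x points level from bar to hinge. The bar can turn between the fingers as the lid rises.
- lid_hinge (a point): A point midway on the lid's hinge line, 62.5 mm above the table, level with the lid's underside. Axes as for lid_bar; in this frame the bar's centre lies at (-90, 0, 43) mm.
- lid (a joint): Lid angle, rad: 0 shut, grows as it opens upward about the hinge (the bar swings up and over to the hinge side), 1.8 (103 degrees) on its stop. It hinges freely: let go, it falls shut below about 1.5 rad and falls back onto the stop beyond that. It cannot rise while the dog is over its edge.
- dog (a joint): Angle of the bolt and the clamp dog fixed to it, rad: 0 fully tight (cannot go lower), grows counter-clockwise seen from above (loosening), at most 2.4. Starts at 0 to 0.12. Clear of the lid beyond 1.1. The bolt is stiff (0.5 N m, about 7 N in all at the handle's grip) and stays where it is left.
- dog_nose (a point): Near the nose of the clamp dog, a steel bar 16 mm wide, 11 mm high, that reaches 46 mm out from the bolt's axis, under the ratchet's head. When tight it overlaps the lid's side edge by 14 mm. y points out along the dog, z up.
- head_top (a point): Middle of the top face of the ratchet's head, on the bolt's vertical axis, about 113 mm above the table; x points out along the handle, z up. The steel reversible ratchet has a round head 56 mm across, 26 mm high, and a straight handle reaching 170 mm from the axis. It turns about this axis and cannot be lifted off.
- handle_grip (a point): Middle of the handle's round steel grip, 22 mm thick (it runs 60 to 170 mm from the bolt's axis); this point is 125 mm from the axis, about 98 mm above the table, on the centre line; x points outward along the handle, z up.
- ratchet (a joint): Handle angle, rad, counter-clockwise positive from above; 0 points straight away from the lid. The pillars limit it to -0.75 .. 0.75, so one stroke is not enough. Lever on loosen: positive swings drive the bolt, negative ones click freely (14 teeth: up to 0.5 rad of play before it drives again). Lever on tighten: positive swings only click. Stays where left; alone it takes about 2.5 N.
- lever (a joint): Direction lever's angle relative to the handle, rad, counter-clockwise positive from above, about the bolt's axis: -0.436 tighten (it starts within 0.06 of that), +0.436 loosen; 0, in line with the handle, is neutral. Stiff (3 to 6 N at the tab), stays where it is left; drives reliably beyond 0.3.
- lever_tab (a point): Outer part of the direction lever: a dark steel upright tab on top of the head, pointing out along the handle: 8 mm thick, 36 mm long (9 to 45 mm from the bolt's axis), standing 17 mm above the head's top face (a 5 mm high disc, 26 mm across, surrounds the axis). This point is 35 mm from the axis, half-way up; x points outward along the tab, z up.
- oiler: Bystander, leave it: white plastic oil bottle with a thin spout, standing, 54 mm across, 172 mm tall. Origin at the middle of its underside.
- block123: Bystander, leave it: steel setup block 76 x 51 x 25 mm lying flat with six dark holes on top. Origin at the middle of its underside.
- spanner: Bystander, leave it: steel open spanner, 170 mm long, lying. Origin at the middle of its underside.
- collet: Bystander, leave it: steel collet standing on the jig's base plate in front of the box, 44 mm across, 68 mm tall. Origin at the middle of its underside.
- tin: Bystander, leave it: plain metal tin, 68 mm across, 65 mm tall. Origin at the middle of its underside.
- parallels: Bystander, leave it: pair of steel parallel bars, 150 x 26 x 30 mm together. Origin at the middle of its underside.
- mallet: Bystander, leave it: rubber-handled hammer, 270 mm long, lying. Origin at the middle of its underside.

How it is judged:
By the outcome, as a careful person would: the job done as asked, in the order asked, and still so for the second after the job is handed in, with the robot touching nothing.
It also fails if it takes over 67 s, if anything falls off the work surface, if the arm or the gripper's body presses on something with over 40 N, if the wrist force passes 120 N, or if a joint passes its speed limit or range.

## Working session

There is one attempt and no reset: what is moved stays moved. The work goes in short steps, Python scripts to look and compute and a tool call to move; the robot and the scene stay as the last step left them, time stands still between calls to the robot, and variables do not carry over. Pictures are saved under pics/ and viewed, at most 10 in all, crops included, and the job is handed in when it is done.

Besides the shell and the picture viewer there is one more tool, called after "Emit:" as a command line: name --argument value ..., lists and objects as JSON in quotes. jog_arm: Moves the arm, as the interface text tells. Shift numbers are shares of 300 mm and turn numbers shares of 90 degrees, none past 1 either way. Its arguments: {"type":"object","properties":{"plan":{"type":"array"}},"required":["plan"]}

```bash
mkdir -p pics; ls; cat > h.py <<'E'
import numpy as np, cv2
from scipy.spatial.transform import Rotation as R
from cell import ctrl
def cam(p,s=None):
    if 'hand_eye' in p:
        T=np.eye(4);T[:3,:3]=R.from_euler('xyz',s['tool_rot']).as_matrix();T[:3,3]=s['eef_pos'];return T@np.array(p['hand_eye'])
    T=np.eye(4);o=np.array(p['orientation'],float)
    T[:3,:3]=o if o.shape==(3,3) else R.from_euler('xyz',o).as_matrix();T[:3,3]=p['position'];return T
def cloud(p,s=None):
    v,u=np.mgrid[:384,:512];d=p['depth']
    X=np.stack([(u-p['cx'])/p['fx']*d,(v-p['cy'])/p['fy']*d,d],-1)
    T=cam(p,s);return X@T[:3,:3].T+T[:3,3]
def shot(n):
    s=ctrl.read_state();p=ctrl.get_image(n);return p,cloud(p,s),s
def save(p,f,crop=None,k=1):
    i=p['img'][:,:,::-1]
    if crop: i=i[crop[1]:crop[3],crop[0]:crop[2]]
    cv2.imwrite('pics/'+f,cv2.resize(i,None,fx=k,fy=k))
E
python3 - <<'E'
from h import *
ims=[]
s=ctrl.read_state();print(s['clock'],s['eef_pos'],s['tool_rot'],s['width'],s['force'])
for n in['scene','side']:
    p,X,s=shot(n);ims.append(p['img'][:,:,::-1]);print(n,p['position'],p['orientation'],p['fx'])
    for t in['jig','lid','lid_bar','dog','ratchet','head_top','handle_grip','lever','lever_tab','oiler','block123','spanner','collet','tin','parallels','mallet']:
        for r in ctrl.trace(p,t)[:1]:
            m=r['pixels']&(p['depth']>0);q=X[m]
            if len(q): print(t,round(r['score'],2),np.round(r['extent']),m.sum(),np.median(q,0).round(),np.percentile(q,2,axis=0).round(),np.percentile(q,98,axis=0).round())
cv2.imwrite('pics/a.png',np.vstack(ims)[:, :])
cv2.imwrite('pics/a.png',cv2.resize(np.hstack(ims),(800,300)));cv2.imwrite('pics/s.png',cv2.resize(ims[0],(800,600)))
E
```

```text
pics
0.0 [156.07378615 630.3352532  230.38644124] [-3.13968037e+00  2.01527425e-05  2.89880539e+00] 85.67601884212067 [ 0.30774723 -0.14948367 -0.54886957]
scene [1203.40309866   -1.23058258  942.02112363] [-2.50346676 -0.0071369   1.44623409] 398.7062161829888
jig 0.79 [219. 199. 133.  83.] 5366 [558.  23.  57.] [ 426. -158.    3.] [640. 146. 118.]
lid 0.58 [250. 187.  51.  45.] 1590 [546.  76.  71.] [485.  23.  64.] [605. 136. 111.]
lid_bar 0.72 [251. 185.  48.  48.] 1529 [547.  78.  71.] [486.  25.  67.] [604. 135. 111.]
dog 0.44 [226. 182.   6.   8.] 43 [531.  17.  83.] [518.   9.  71.] [535.  26.  86.]
ratchet 0.76 [187. 180.  73.  21.] 832 [540. -53. 109.] [ 486. -180.   20.] [562.   4. 130.]
head_top 0.64 [185. 180.  74.  22.] 858 [540. -53. 109.] [ 440. -180.    5.] [562.   4. 130.]
handle_grip 0.73 [187. 182.  76.  25.] 819 [540. -54. 109.] [ 508. -179.   90.] [562.   3. 130.]
lever 0.5 [207. 175.  19.  10.] 155 [530. -29. 120.] [448. -58.  21.] [548.  -8. 133.]
oiler 0.82 [161. 254.  29.  43.] 771 [ 735. -161.   97.] [ 711. -186.   10.] [ 745. -140.  165.]
block123 0.94 [16
[... 1238 characters left out ...]
. -32. 119.] [514. -62. 111.] [548.  -5. 132.]
oiler 0.67 [348. 267.  27.  60.] 1102 [ 707. -183.   92.] [ 691. -196.    7.] [ 733. -154.  163.]
block123 0.64 [263. 303.  38.  39.] 794 [ 515. -166.   25.] [ 481. -195.    5.] [ 561. -135.   28.]
spanner 0.63 [212. 196.  49.  29.] 396 [488. 193.   6.] [417. 156.  -1.] [573. 234.  10.]
collet 0.89 [205. 225.  20.  34.] 444 [444.  53.  71.] [426.  43.  13.] [466.  84.  82.]
tin 0.84 [210. 316.  37.  47.] 1128 [ 402. -183.   64.] [ 372. -201.    6.] [ 433. -143.   67.]
parallels 0.97 [285. 203.  45.  41.] 685 [669. 102.  24.] [635.  38.   2.] [703. 175.  32.]
mallet 0.65 [181. 137.  83.  20.] 796 [465. 468.  21.] [320. 408.  -1.] [576. 517.  28.]
```

```bash
python3 - <<'E'
from h import *
a=[]
for n,c in(('scene',(130,130,310,280)),('side',(180,170,360,320))):
    p,X,s=shot(n);i=p['img'][c[1]:c[3],c[0]:c[2],::-1];a.append(cv2.resize(i,(400,333)))
cv2.imwrite('pics/b.png',np.hstack(a))
p,X,s=shot('side')
# lid plane orientation
r=ctrl.trace(p,'lid')[0];q=X[r['pixels']&(abs(X[...,2]-70)<4)]
print(cv2.minAreaRect(q[:,:2].astype(np.float32)))
q=X[r['pixels']&(abs(X[...,2]-108)<8)];print('bar',len(q),cv2.minAreaRect(q[:,:2].astype(np.float32)))
r=ctrl.trace(p,'ratchet')[0];M=r['pixels']
q=X[M&(X[...,2]>104)&(X[...,2]<113)];q2=q[q[:,1]<-90];print('grip',cv2.fitLine(q2[:,:2].astype(np.float32),2,0,.01,.01).ravel(),q2.min(0),q2.max(0))
q=X[M&(X[...,2]>120)];print('tab',len(q),cv2.minAreaRect(q[:,:2].astype(np.float32)))
E
```

```text
((542.5681762695312, 73.25686645507812), (117.95093536376953, 121.91536712646484), 12.254676818847656)
bar 109 ((507.47283935546875, 64.75285339355469), (10.072456359863281, 77.1666488647461), 11.80905818939209)
grip [ 9.3532195e-03  9.9995625e-01  5.3218762e+02 -1.4283844e+02] [ 522.12072992 -190.57139413  104.02746437] [541.89615195 -90.00718489 112.1571827 ]
tab 73 ((454.256591796875, -289.1177062988281), (574.6652221679688, 15.8537015914917), 73.5993423461914)
```

View pics/b.png

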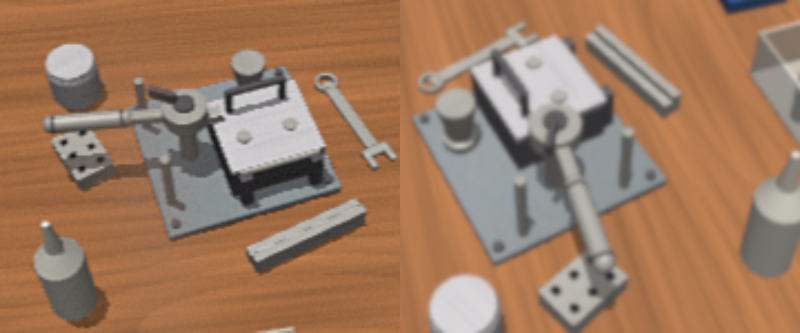

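The pictures agree with the networks. In the scene view the head is at about (187,105) of the left crop, with the handle to the left over the block and the tab at the tighten side. The lid bar is at (255,95) with the collet behind it.

```bash
cat >> h.py <<'E'
def rel(pos,rot,s=None):
    "row from the present pose to pos, world rotation"
    s=s or ctrl.read_state();A=R.from_euler('xyz',s['tool_rot'])
    t=A.inv().apply(np.array(pos)-s['eef_pos'])/300;w=(A.inv()*rot).as_rotvec()/(np.pi/2)
    return np.round(np.r_[t,w],3)
def down(ydeg): # tool down, tool y at world angle ydeg
    return R.from_euler('xyz',[np.pi,0,np.radians(ydeg+90)])
E
python3 - <<'E'
from h import *
for f,y in((.4,40),(.8,0),(1,-25)):
    print(rel(np.array([156,630,231])*(1-f)+np.array([515,-40,275])*f,down(y)))
E
```

```text
[-0.679 -0.755 -0.058  0.    -0.     0.401]
[-1.359 -1.507 -0.116  0.    -0.     0.845]
[-1.698 -1.883 -0.146  0.    -0.     1.123]
```

Emit:
jog_arm --plan '[{"tx": -0.68, "ty": -0.755, "tz": -0.06, "wz": 0.4, "claw": 0}, {"tx": -0.68, "ty": -0.755, "tz": -0.06, "wz": 0.4, "claw": 0}, {"tx": -0.68, "ty": -0.755, "tz": -0.06, "wz": 0.4, "claw": 0}, {"tx": -0.68, "ty": -0.755, "tz": -0.06, "wz": 0.4, "claw": 0}, {"tx": -0.68, "ty": -0.755, "tz": -0.06, "wz": 0.4, "claw": 0}, {"tx": -0.68, "ty": -0.755, "tz": -0.06, "wz": 0.4, "claw": 0}, {"tx": -0.68, "ty": -0.755, "tz": -0.06, "wz": 0.4, "claw": 0}]'

```text
invalid input at $.plan[0]: expected keys tx, ty, tz, wx, wy, wz, claw
```

```bash
python3 - <<'E'
from h import *
s=ctrl.read_state();print(s['clock'],s['eef_pos'],s['tool_rot'])
p=s['eef_pos'];t=np.array([515,-40,275])
print(rel((p+t)/2,down(5)),rel(t,down(-25)))
E
```

```text
1.95 [156.25025085 630.96869253 231.31454051] [ 3.14156647e+00 -3.43270463e-06  2.89879983e+00]
[-0.849 -0.942 -0.073  0.    -0.     0.79 ] [-1.698 -1.883 -0.146  0.    -0.     1.123]
```

Emit:
jog_arm --plan '[{"tx": -0.85, "ty": -0.94, "tz": -0.07, "wx": 0, "wy": 0, "wz": 0.6, "claw": 0}, {"tx": -0.85, "ty": -0.94, "tz": -0.07, "wx": 0, "wy": 0, "wz": 0.6, "claw": 0}, {"tx": -0.85, "ty": -0.94, "tz": -0.07, "wx": 0, "wy": 0, "wz": 0.6, "claw": 0}, {"tx": -0.85, "ty": -0.94, "tz": -0.07, "wx": 0, "wy": 0, "wz": 0.6, "claw": 0}, {"tx": -0.85, "ty": -0.94, "tz": -0.07, "wx": 0, "wy": 0, "wz": 0.6, "claw": 0}, {"tx": -0.85, "ty": -0.94, "tz": -0.07, "wx": 0, "wy": 0, "wz": 0.6, "claw": 0}, {"tx": -0.85, "ty": -0.94, "tz": -0.07, "wx": 0, "wy": 0, "wz": 0.6, "claw": 0}, {"tx": -0.85, "ty": -0.94, "tz": -0.07, "wx": 0, "wy": 0, "wz": 0.6, "claw": 0}, {"tx": -0.85, "ty": -0.94, "tz": -0.07, "wx": 0, "wy": 0, "wz": 0.6, "claw": 0}]'

```text
clock: 2.85
eef_pos: [338.3, 291.7, 253.1]
tool_rot: [3.14, 0.001, 1.948]
force: [-0.2, -0.1, 0.0]
width: 85.3
gripper_force: 0.0
```

```bash
python3 - <<'E'
from h import *
s=ctrl.read_state();print(s['clock'],s['eef_pos'],s['tool_rot'])
print(rel([515,-40,275],down(-25)))
E
```

```text
2.85 [338.32778862 291.65705868 253.05079343] [3.14049225e+00 1.18651000e-03 1.94825647e+00]
[-1.245e+00  1.400e-01 -7.200e-02  1.000e-03  0.000e+00  5.180e-01]
```

Emit:
jog_arm --plan '[{"tx": -1, "ty": 0.11, "tz": -0.07, "wx": 0, "wy": 0, "wz": 0.518, "claw": 0}, {"tx": -1, "ty": 0.11, "tz": -0.07, "wx": 0, "wy": 0, "wz": 0.518, "claw": 0}, {"tx": -1, "ty": 0.11, "tz": -0.07, "wx": 0, "wy": 0, "wz": 0.518, "claw": 0}, {"tx": -1, "ty": 0.11, "tz": -0.07, "wx": 0, "wy": 0, "wz": 0.518, "claw": 0}, {"tx": -1, "ty": 0.11, "tz": -0.07, "wx": 0, "wy": 0, "wz": 0.518, "claw": 0}, {"tx": -1, "ty": 0.11, "tz": -0.07, "wx": 0, "wy": 0, "wz": 0.518, "claw": 0}, {"tx": -1, "ty": 0.11, "tz": -0.07, "wx": 0, "wy": 0, "wz": 0.518, "claw": 0}]'

```text
clock: 3.55
eef_pos: [482.7, 24.2, 274.4]
tool_rot: [3.135, 0.001, 1.133]
force: [0.4, -0.5, -0.0]
width: 85.3
gripper_force: 0.0
```

```bash
python3 - <<'E'
from h import *
s=ctrl.read_state();print(s['clock'],s['eef_pos'],s['tool_rot'])
print(rel([515,-40,275],down(-25)))
E
```

```text
3.55 [482.665435    24.23262201 274.40422887] [3.13542419e+00 1.35758311e-03 1.13269123e+00]
[-0.148  0.188 -0.001  0.004  0.001 -0.001]
```

Emit:
jog_arm --plan '[{"tx": -0.15, "ty": 0.19, "tz": 0, "wx": 0, "wy": 0, "wz": 0, "claw": 0.3}, {"tx": -0.15, "ty": 0.19, "tz": 0, "wx": 0, "wy": 0, "wz": 0, "claw": 0.5}, {"tx": -0.15, "ty": 0.19, "tz": 0, "wx": 0, "wy": 0, "wz": 0, "claw": 0.5}, {"tx": -0.15, "ty": 0.19, "tz": 0, "wx": 0, "wy": 0, "wz": 0, "claw": 0.5}]'

```text
clock: 3.95
eef_pos: [512.4, -33.0, 272.9]
tool_rot: [-3.14, -0.001, 1.143]
force: [-0.1, -0.1, -0.8]
width: 42.8
gripper_force: 0.0
```

```bash
python3 - <<'E'
from h import *
p,X,s=shot('wrist');print(s['clock'],s['eef_pos'],s['tool_rot'],s['width'])
save(p,'w.png',None,1.2)
for t in['lever','ratchet','lid_bar']:
    for r in ctrl.trace(p,t)[:1]:
        m=r['pixels']&(p['depth']>0);q=X[m];print(t,r['score'],r['extent'],np.median(q,0).round())
        if t=='lever':
            k=q[(q[:,2]>122)&(q[:,2]<140)];print('tab',len(k),cv2.minAreaRect(k[:,:2].astype(np.float32)),np.percentile(k[:,2],95))
            k=X[(abs(X[...,2]-130)<5)];print('z130',len(k),cv2.minAreaRect(k[:,:2].astype(np.float32)))
        if t=='ratchet':
            k=q[abs(q[:,2]-113)<2.5];c,rr=cv2.minEnclosingCircle(k[:,:2].astype(np.float32));print('head',len(k),c,rr,np.median(k[:,2]))
            np.save('rat.npy',q)
E
```

```text
3.95 [512.41961191 -33.03283467 272.94230557] [-3.14038355e+00 -5.11695907e-04  1.14337852e+00] 42.76450887236708
lever 0.96 [270.1, 175.0, 24.8, 60.4] [530. -26. 119.]
tab 276 ((522.9047241210938, -44.3506965637207), (34.82836151123047, 7.997752666473389), 64.70525360107422) 131.2227658186661
z130 466 ((616.7421875, -107.78389739990234), (34.799781799316406, 238.9945526123047), 55.886505126953125)
ratchet 0.61 [280.6, 189.4, 79.5, 125.9] [534. -31. 112.]
head 1580 (534.0790405273438, -54.770469665527344) 61.841522216796875 112.71656526971049
lid_bar 0.56 [134.2, 22.9, 48.8, 44.1] [442. 180.   7.]
```

View pics/w.png

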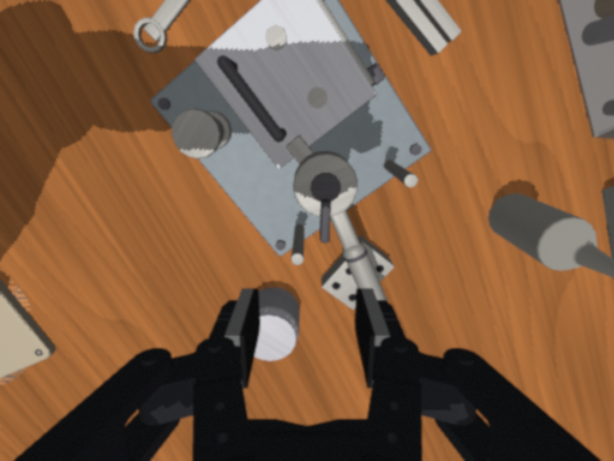

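The wrist view shows the tab at about (325,220), skewed clockwise from the handle, with the head at (325,183). The two pillars are at (297,258) and (410,180), and the measured tab pose agrees.

```bash
cat >> h.py <<'E'
C=np.array([534.5,-20])
def arc(th,r,z,off=90): # pose gripping a radial thing at world angle th (deg)
    t=np.radians(th);return [*(C+r*np.array([np.cos(t),np.sin(t)])),z],down(th+off)
E
python3 - <<'E'
from h import *
print(rel(*arc(-115.3,32,150)));print(rel(*arc(-115.3,32,117)))
s=ctrl.read_state();P,Q=arc(-115.3,32,117);s2=dict(eef_pos=np.array(P),tool_rot=Q.as_euler('xyz'))
for a in(-107,-99,-91,-83,-75,-67,-64):print(a,rel(*arc(a,32,117),s2))
E
```

```text
[-0.038  0.049  0.411 -0.001 -0.     0.01 ]
[-0.038  0.049  0.521 -0.001 -0.     0.01 ]
-107 [ 0.001  0.015  0.     0.     0.    -0.092]
-99 [ 0.004  0.03   0.    -0.     0.    -0.181]
-91 [ 0.009  0.044  0.    -0.     0.    -0.27 ]
-83 [ 0.017  0.057  0.     0.     0.    -0.359]
-75 [ 0.025  0.069  0.     0.     0.    -0.448]
-67 [ 0.036  0.08   0.     0.     0.    -0.537]
-64 [ 0.04   0.083  0.    -0.     0.    -0.57 ]
```

Emit:
jog_arm --plan '[{"tx": -0.04, "ty": 0.05, "tz": 0.41, "wx": 0, "wy": 0, "wz": 0.01, "claw": 0.55}, {"tx": -0.04, "ty": 0.05, "tz": 0.41, "wx": 0, "wy": 0, "wz": 0.01, "claw": 0.55}, {"tx": -0.04, "ty": 0.05, "tz": 0.41, "wx": 0, "wy": 0, "wz": 0.01, "claw": 0.55}, {"tx": -0.04, "ty": 0.05, "tz": 0.41, "wx": 0, "wy": 0, "wz": 0.01, "claw": 0.55}, {"tx": -0.04, "ty": 0.05, "tz": 0.41, "wx": 0, "wy": 0, "wz": 0.01, "claw": 0.55}]'

```text
clock: 4.65
eef_pos: [521.4, -50.9, 150.8]
tool_rot: [-3.142, -0.0, 1.128]
force: [1.5, 0.9, 1.4]
width: 38.4
gripper_force: 0.0
```

```bash
python3 - <<'E'
from h import *
s=ctrl.read_state();print(s['clock'],s['eef_pos'],s['tool_rot'],s['width'])
print(rel(*arc(-115.3,32,117)))
E
```

```text
4.65 [521.36930245 -50.90777866 150.77415538] [-3.14151502e+00 -8.37861762e-05  1.12757577e+00] 38.4491758329711
[ 0.005 -0.004  0.113 -0.    -0.    -0.001]
```

Good. Descend, close, then swing.

Emit:
jog_arm --plan '[{"tx": 0.005, "ty": -0.004, "tz": 0.112, "wx": 0, "wy": 0, "wz": 0, "claw": 0.55}, {"tx": 0.005, "ty": -0.004, "tz": 0.112, "wx": 0, "wy": 0, "wz": 0, "claw": 0.55}, {"tx": 0.005, "ty": -0.004, "tz": 0.112, "wx": 0, "wy": 0, "wz": 0, "claw": 1}, {"tx": 0.005, "ty": -0.004, "tz": 0.112, "wx": 0, "wy": 0, "wz": 0, "claw": 1}, {"tx": 0.005, "ty": -0.004, "tz": 0.112, "wx": 0, "wy": 0, "wz": 0, "claw": 1}, {"tx": 0.005, "ty": -0.004, "tz": 0.112, "wx": 0, "wy": 0, "wz": 0, "claw": 1}, {"tx": 0.005, "ty": -0.004, "tz": 0.112, "wx": 0, "wy": 0, "wz": 0, "claw": 1}]'

```text
clock: 5.35
eef_pos: [521.6, -49.5, 118.6]
tool_rot: [3.14, -0.002, 1.127]
force: [-1.2, 0.8, 5.5]
width: 6.1
gripper_force: 61.8
```

```bash
python3 - <<'E'
from h import *
s=ctrl.read_state();print(s['clock'],s['eef_pos'],s['tool_rot'],s['width'],s['force'],s['gripper_force'])
E
```

```text
5.35 [521.5565785  -49.47029018 118.64607344] [ 3.13965479e+00 -1.54229664e-03  1.12727193e+00] 6.054368048526201 [-1.24979009  0.79930116  5.5288322 ] 61.78665518760681
```

Emit:
jog_arm --plan '[{"tx": 0.001, "ty": 0.015, "tz": 0, "wx": 0, "wy": 0, "wz": -0.092, "claw": 1}, {"tx": 0.004, "ty": 0.03, "tz": 0, "wx": 0, "wy": 0, "wz": -0.18, "claw": 1}, {"tx": 0.009, "ty": 0.044, "tz": 0, "wx": 0, "wy": 0, "wz": -0.27, "claw": 1}, {"tx": 0.017, "ty": 0.057, "tz": 0, "wx": 0, "wy": 0, "wz": -0.36, "claw": 1}, {"tx": 0.025, "ty": 0.069, "tz": 0, "wx": 0, "wy": 0, "wz": -0.45, "claw": 1}, {"tx": 0.036, "ty": 0.08, "tz": 0, "wx": 0, "wy": 0, "wz": -0.54, "claw": 1}, {"tx": 0.04, "ty": 0.083, "tz": 0, "wx": 0, "wy": 0, "wz": -0.57, "claw": 1}, {"tx": 0.04, "ty": 0.083, "tz": 0, "wx": 0, "wy": 0, "wz": -0.57, "claw": 1}]'

```text
clock: 6.15
eef_pos: [548.6, -49.2, 118.6]
tool_rot: [3.14, -0.0, 2.024]
force: [-2.1, 0.5, 5.9]
width: 6.1
gripper_force: 61.8
```

Emit:
jog_arm --plan '[{"tx": 0, "ty": 0, "tz": 0, "wx": 0, "wy": 0, "wz": 0, "claw": 0.5}, {"tx": 0, "ty": 0, "tz": 0, "wx": 0, "wy": 0, "wz": 0, "claw": 0.5}, {"tx": 0, "ty": 0, "tz": 0, "wx": 0, "wy": 0, "wz": 0, "claw": 0.5}, {"tx": 0, "ty": 0, "tz": -0.3, "wx": 0, "wy": 0, "wz": 0, "claw": 0.5}, {"tx": 0, "ty": 0, "tz": -0.3, "wx": 0, "wy": 0, "wz": 0, "claw": 0.5}, {"tx": 0, "ty": 0, "tz": -0.3, "wx": 0, "wy": 0, "wz": 0, "claw": 0.5}]'

```text
clock: 6.75
eef_pos: [552.1, -50.3, 211.9]
tool_rot: [3.133, 0.005, 2.022]
force: [1.2, 0.1, 0.6]
width: 42.7
gripper_force: 0.0
```

```bash
cat >> h.py <<'E'
def look():
    p,X,s=shot('wrist');print(s['clock'],s['eef_pos'],s['tool_rot'],s['width'],s['force'])
    for t in['lever','ratchet','dog']:
      for r in ctrl.trace(p,t)[:1]:
        q=X[r['pixels']&(p['depth']>0)];print(t,r['score'],len(q))
        if t=='lever':
            k=q[(q[:,2]>122)&(q[:,2]<140)]; d=np.median(k[:,:2],0)-C;print('tab',len(k),np.median(k,0),'dir',np.degrees(np.arctan2(d[1],d[0])))
        if t=='ratchet':
            k=q[(abs(q[:,2]-105)<8)];k=k[np.hypot(*(k[:,:2]-C).T)>65];d=np.median(k[:,:2],0)-C;print('handle',len(k),np.median(k,0),np.degrees(np.arctan2(d[1],d[0])))
        if t=='dog':
            k=q[(q[:,2]>65)&(q[:,2]<90)];d=np.median(k[:,:2],0)-C if len(k) else [0,0];print('dog',len(k),np.median(q,0),np.degrees(np.arctan2(d[1],d[0])))
    return p,X,s
E
python3 - <<'E'
from h import *
p,X,s=look();save(p,'w2.png',None,1.2)
E
```

```text
6.75 [552.14537112 -50.26736268 211.89263128] [3.13261381 0.00547013 2.02177224] 42.67897386377019 [1.18676151 0.06061431 0.55122791]
lever 0.89 1210
tab 436 [545.83697224 -43.63993628 130.07451404] dir -64.37908431555249
ratchet 0.83 5320
handle 737 [534.31241716 -99.09949694 106.5624807 ] -90.13587551616405
dog 0.68 420
dog 419 [524.68639451  14.62707094  82.85460651] 105.82328699060058
```

View pics/w2.png

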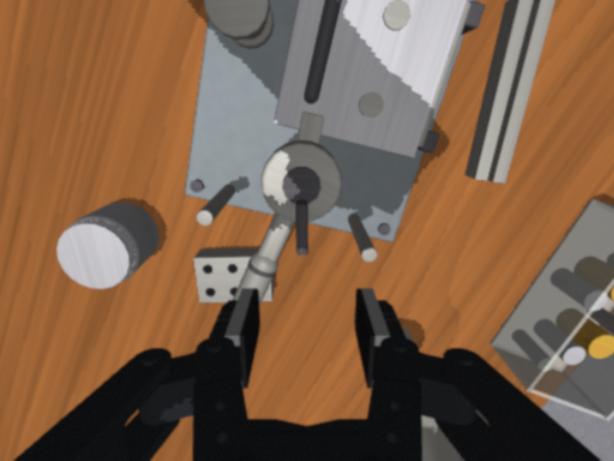

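The tab is at (302,228), past the handle line on the loosening side (about +26° from the handle). Next is gripping the handle.

```bash
python3 - <<'E'
from h import *
print(rel(*arc(-90.3,130,150)));print(rel(*arc(-90.3,130,82)))
def S(a): 
    P,Q=arc(a,130,82);return dict(eef_pos=np.array(P),tool_rot=Q.as_euler('xyz'))
for a in(-97,-104,-111,-118.5):print(a,rel(*arc(a,130,82),S(-90.3)))
print()
for a in list(np.arange(-110.5,-37,8))+[-37]:print(a,rel(*arc(a,130,82),S(-118.5)))
E
```

```text
[-0.282 -0.188  0.186 -0.001 -0.     0.291]
[-0.283 -0.187  0.413 -0.001 -0.     0.291]
-97 [ 0.003 -0.051 -0.    -0.    -0.     0.074]
-104 [ 0.012 -0.103 -0.    -0.    -0.     0.152]
-111 [ 0.028 -0.153 -0.     0.    -0.     0.23 ]
-118.5 [ 0.051 -0.205 -0.    -0.    -0.     0.313]

-110.5 [ 0.004  0.06   0.     0.     0.    -0.089]
-102.5 [ 0.017  0.119  0.    -0.     0.    -0.178]
-94.5 [ 0.037  0.176  0.     0.     0.    -0.267]
-86.5 [ 0.066  0.23   0.    -0.     0.    -0.356]
-78.5 [ 0.101  0.279  0.    -0.     0.    -0.444]
-70.5 [ 0.143  0.322  0.     0.     0.    -0.533]
-62.5 [ 0.191  0.359  0.     0.     0.    -0.622]
-54.5 [ 0.243  0.389  0.     0.     0.    -0.711]
-46.5 [ 0.299  0.412  0.     0.     0.    -0.8  ]
-38.5 [ 0.358  0.427  0.     0.     0.    -0.889]
-37 [ 0.369  0.429  0.    -0.     0.    -0.906]
```

Emit:
jog_arm --plan '[{"tx": -0.28, "ty": -0.19, "tz": 0.18, "wx": 0, "wy": 0, "wz": 0.291, "claw": 0.4}, {"tx": -0.28, "ty": -0.19, "tz": 0.18, "wx": 0, "wy": 0, "wz": 0.291, "claw": 0.4}, {"tx": -0.28, "ty": -0.19, "tz": 0.18, "wx": 0, "wy": 0, "wz": 0.291, "claw": 0.4}, {"tx": -0.28, "ty": -0.19, "tz": 0.18, "wx": 0, "wy": 0, "wz": 0.291, "claw": 0.4}, {"tx": -0.28, "ty": -0.19, "tz": 0.18, "wx": 0, "wy": 0, "wz": 0.291, "claw": 0.4}]'

```text
clock: 7.45
eef_pos: [533.4, -148.7, 151.8]
tool_rot: [-3.14, -0.001, 1.569]
force: [0.6, 0.5, 0.1]
width: 51.3
gripper_force: 0.0
```

```bash
python3 - <<'E'
from h import *
s=ctrl.read_state();print(s['clock'],s['eef_pos'],s['tool_rot'],s['width'])
print(rel(*arc(-90.3,130,82)))
E
```

```text
7.45 [ 533.41177866 -148.67322045  151.76102515] [-3.13956226e+00 -1.13311964e-03  1.56876639e+00] 51.26801952989648
[-0.005  0.002  0.233 -0.001 -0.001  0.002]
```

Emit:
jog_arm --plan '[{"tx": -0.005, "ty": 0, "tz": 0.23, "wx": 0, "wy": 0, "wz": 0, "claw": 0.4}, {"tx": -0.005, "ty": 0, "tz": 0.23, "wx": 0, "wy": 0, "wz": 0, "claw": 0.4}, {"tx": -0.005, "ty": 0, "tz": 0.23, "wx": 0, "wy": 0, "wz": 0, "claw": 0.4}, {"tx": -0.005, "ty": 0, "tz": 0.23, "wx": 0, "wy": 0, "wz": 0, "claw": 1}, {"tx": -0.005, "ty": 0, "tz": 0.23, "wx": 0, "wy": 0, "wz": 0, "claw": 1}, {"tx": -0.005, "ty": 0, "tz": 0.23, "wx": 0, "wy": 0, "wz": 0, "claw": 1}]'

```text
clock: 8.05
eef_pos: [535.7, -150.9, 85.6]
tool_rot: [3.137, 0.0, 1.567]
force: [1.2, 2.7, 4.5]
width: 20.1
gripper_force: 58.6
```

Emit:
jog_arm --plan '[{"tx": 0.003, "ty": -0.051, "tz": 0, "wx": 0, "wy": 0, "wz": 0.074, "claw": 1}, {"tx": 0.012, "ty": -0.103, "tz": 0, "wx": 0, "wy": 0, "wz": 0.152, "claw": 1}, {"tx": 0.028, "ty": -0.153, "tz": 0, "wx": 0, "wy": 0, "wz": 0.23, "claw": 1}, {"tx": 0.051, "ty": -0.205, "tz": 0, "wx": 0, "wy": 0, "wz": 0.313, "claw": 1}, {"tx": 0.051, "ty": -0.205, "tz": 0, "wx": 0, "wy": 0, "wz": 0.313, "claw": 1}]'

```text
clock: 8.55
eef_pos: [472.5, -134.9, 85.5]
tool_rot: [3.139, -0.002, 1.07]
force: [0.4, 0.8, 5.5]
width: 20.1
gripper_force: 58.7
```

```bash
python3 - <<'E'
from h import *
s=ctrl.read_state();print(s['clock'],s['eef_pos'],s['tool_rot'],s['width'],s['force'])
d=s['eef_pos'][:2]-C;print(np.hypot(*d),np.degrees(np.arctan2(d[1],d[0])))
E
```

```text
8.55 [ 472.46333865 -134.92842028   85.52465599] [ 3.13927369e+00 -1.78549147e-03  1.07032417e+00] 20.127141005125008 [0.39671561 0.77489518 5.47615248]
130.60279147112905 -118.35951723734132
```

Now the driving stroke.

Emit:
jog_arm --plan '[{"tx": 0.004, "ty": 0.06, "tz": 0, "wx": 0, "wy": 0, "wz": -0.089, "claw": 1}, {"tx": 0.017, "ty": 0.119, "tz": 0, "wx": 0, "wy": 0, "wz": -0.178, "claw": 1}, {"tx": 0.037, "ty": 0.176, "tz": 0, "wx": 0, "wy": 0, "wz": -0.267, "claw": 1}, {"tx": 0.066, "ty": 0.23, "tz": 0, "wx": 0, "wy": 0, "wz": -0.356, "claw": 1}, {"tx": 0.101, "ty": 0.279, "tz": 0, "wx": 0, "wy": 0, "wz": -0.444, "claw": 1}, {"tx": 0.143, "ty": 0.322, "tz": 0, "wx": 0, "wy": 0, "wz": -0.533, "claw": 1}, {"tx": 0.191, "ty": 0.359, "tz": 0, "wx": 0, "wy": 0, "wz": -0.622, "claw": 1}, {"tx": 0.243, "ty": 0.389, "tz": 0, "wx": 0, "wy": 0, "wz": -0.711, "claw": 1}, {"tx": 0.299, "ty": 0.412, "tz": 0, "wx": 0, "wy": 0, "wz": -0.8, "claw": 1}, {"tx": 0.358, "ty": 0.427, "tz": 0, "wx": 0, "wy": 0, "wz": -0.889, "claw": 1}, {"tx": 0.369, "ty": 0.429, "tz": 0, "wx": 0, "wy": 0, "wz": -0.906, "claw": 1}, {"tx": 0.369, "ty": 0.429, "tz": 0, "wx": 0, "wy": 0, "wz": -0.906, "claw": 1}]'

```text
clock: 9.75
eef_pos: [638.7, -98.9, 85.6]
tool_rot: [3.14, 0.0, 2.498]
force: [-2.1, 1.7, 6.6]
width: 19.8
gripper_force: 59.4
```

```bash
python3 - <<'E'
from h import *
s=ctrl.read_state();print(s['clock'],s['eef_pos'],s['tool_rot'],s['width'],s['force'])
d=s['eef_pos'][:2]-C;print(np.hypot(*d),np.degrees(np.arctan2(d[1],d[0])))
look()
a=[]
for n,c in(('scene',(150,140,250,240)),('side',(200,190,300,290))):
    p,X,s=shot(n)
    for r in ctrl.trace(p,'dog')[:2]:print(n,r['score'],r['extent'],np.median(X[r['pixels']&(p['depth']>0)],0))
    a.append(cv2.resize(p['img'][c[1]:c[3],c[0]:c[2],::-1],(400,400),interpolation=cv2.INTER_CUBIC))
cv2.imwrite('pics/d1.png',np.hstack(a))
def S(a): 
    P,Q=arc(a,130,82);return dict(eef_pos=np.array(P),tool_rot=Q.as_euler('xyz'))
for a in list(np.arange(-45,-118,-8))+[-118.5]:print(a,rel(*arc(a,130,82),S(-37)))
E
```

```text
9.75 [638.72059174 -98.88322943  85.57760166] [3.14048516e+00 4.59162472e-04 2.49791101e+00] 19.79086292569816 [-2.076736    1.72148276  6.60102057]
130.7076724123551 -37.12161183157841
9.75 [638.72059174 -98.88322943  85.57760166] [3.14048516e+00 4.59162472e-04 2.49791101e+00] 19.79086292569816 [-2.076736    1.72148276  6.60102057]
lever 0.73 2603
tab 2356 [566.89742092 -28.54374128 129.89324713] dir -14.773502819973414
ratchet 0.8 17910
handle 8648 [617.82973915 -83.30805608 107.47441557] -37.225006425317915
scene 0.45 [161.8, 253.2, 30.1, 46.5] [ 734.47190415 -160.77647976   95.55418631]
side 0.47 [235.1, 238.2, 7.9, 12.3] [498.6033429  -21.3851127   82.51317132]
side 0.4 [213.0, 194.9, 53.4, 30.6] [486.27728301 192.03943965   6.60401415]
-45 [ 0.004 -0.06  -0.     0.    -0.     0.089]
-53 [ 0.017 -0.119 -0.     0.    -0.     0.178]
-61 [ 0.037 -0.176 -0.     0.    -0.     0.267]
-69 [ 0.066 -0.23  -0.     0.    -0.     0.356]
-77 [ 0.101 -0.279 -0.     0.    -0.     0.444]
-85 [ 0.143 -0.322 -0.     0.    -0.     0.533]
-93 [ 0.191 -0.359 -0.     0.    -0.     0.622]
-101 [ 0.243 -0.389 -0.     0.    -0.     0.711]
-109 [ 0.299 -0.412 -0.     0.    -0.     0.8  ]
-117 [ 0.358 -0.427 -0.     0.    -0.     0.889]
-118.5 [ 0.369 -0.429 -0.     0.    -0.     0.906]
```

View pics/d1.png

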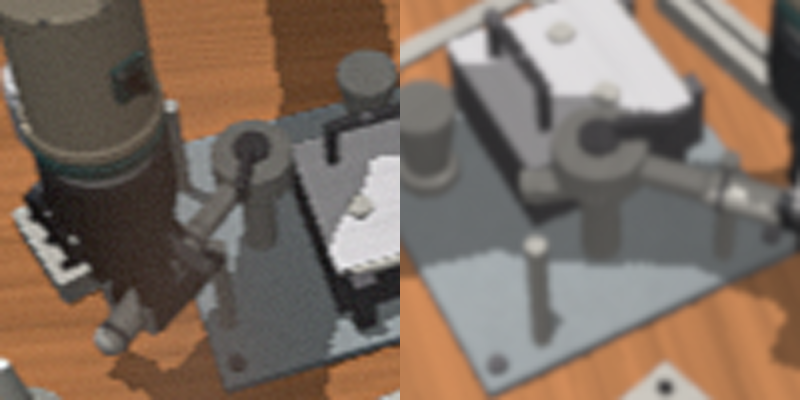

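The side crop shows the dog nose at (540,185), turned about 1.4 rad to the robot's side and off the lid edge. One more partial stroke will give margin.

Emit:
jog_arm --plan '[{"tx": 0.004, "ty": -0.06, "tz": 0, "wx": 0, "wy": 0, "wz": 0.089, "claw": 1}, {"tx": 0.017, "ty": -0.119, "tz": 0, "wx": 0, "wy": 0, "wz": 0.178, "claw": 1}, {"tx": 0.037, "ty": -0.176, "tz": 0, "wx": 0, "wy": 0, "wz": 0.267, "claw": 1}, {"tx": 0.066, "ty": -0.23, "tz": 0, "wx": 0, "wy": 0, "wz": 0.356, "claw": 1}, {"tx": 0.101, "ty": -0.279, "tz": 0, "wx": 0, "wy": 0, "wz": 0.444, "claw": 1}, {"tx": 0.143, "ty": -0.322, "tz": 0, "wx": 0, "wy": 0, "wz": 0.533, "claw": 1}, {"tx": 0.101, "ty": -0.279, "tz": 0, "wx": 0, "wy": 0, "wz": 0.444, "claw": 1}, {"tx": 0.066, "ty": -0.23, "tz": 0, "wx": 0, "wy": 0, "wz": 0.356, "claw": 1}, {"tx": 0.037, "ty": -0.176, "tz": 0, "wx": 0, "wy": 0, "wz": 0.267, "claw": 1}, {"tx": 0.017, "ty": -0.119, "tz": 0, "wx": 0, "wy": 0, "wz": 0.178, "claw": 1}, {"tx": 0.004, "ty": -0.06, "tz": 0, "wx": 0, "wy": 0, "wz": 0.089, "claw": 1}, {"tx": 0, "ty": 0, "tz": 0, "wx": 0, "wy": 0, "wz": 0, "claw": 1}]'

```text
clock: 11.35
eef_pos: [638.0, -99.9, 85.6]
tool_rot: [-3.141, -0.0, 2.499]
force: [-5.1, 1.6, 7.9]
width: 20.0
gripper_force: 60.0
```

Emit:
jog_arm --plan '[{"tx": 0, "ty": 0, "tz": 0, "wx": 0, "wy": 0, "wz": 0, "claw": 0.4}, {"tx": 0, "ty": 0, "tz": 0, "wx": 0, "wy": 0, "wz": 0, "claw": 0.4}, {"tx": 0, "ty": 0, "tz": 0, "wx": 0, "wy": 0, "wz": 0, "claw": 0.4}, {"tx": 0, "ty": 0, "tz": -0.4, "wx": 0, "wy": 0, "wz": 0, "claw": 0.4}, {"tx": 0, "ty": 0, "tz": -0.4, "wx": 0, "wy": 0, "wz": 0, "claw": 0.4}, {"tx": 0, "ty": 0, "tz": -0.4, "wx": 0, "wy": 0, "wz": 0, "claw": 0.4}, {"tx": 0, "ty": 0, "tz": -0.4, "wx": 0, "wy": 0, "wz": 0, "claw": 0.4}]'

```text
clock: 12.05
eef_pos: [640.2, -101.4, 207.9]
tool_rot: [3.138, 0.007, 2.494]
force: [0.1, -0.7, 0.8]
width: 51.3
gripper_force: 0.0
```

```bash
python3 - <<'E'
from h import *
look()
p,X,s=shot('side')
for t in('dog','lever','lid_bar','ratchet','collet'):
  for r in ctrl.trace(p,t)[:2]:
    q=X[r['pixels']&(p['depth']>0)]
    if t=='lid_bar': q=q[abs(q[:,2]-108)<7];print(cv2.minAreaRect(q[:,:2].astype(np.float32)))
    print(t,r['score'],r['extent'],np.median(q,0))
save(p,'d2.png',(180,160,330,300),4)
B=np.array([507.5,64.8])
for z in(200,86): print(rel([*B,z],down(12.2)))
E
```

```text
12.05 [ 640.24264438 -101.39937898  207.93701349] [3.13842487 0.00705012 2.49390189] 51.27336616077776 [ 0.11309432 -0.69738496  0.75585792]
lever 0.96 1751
tab 721 [560.19151322 -26.76104252 129.99969265] dir -14.743808926502584
ratchet 0.97 8080
handle 2832 [621.50100114 -86.7633046  107.38228221] -37.50210913439195
dog 0.6 50
dog 46 [503.01385036 -38.08870916  81.92302312] -150.17669321280914
dog 0.65 [236.7, 240.9, 12.3, 13.4] [502.36359242 -34.58000687  82.31051801]
lever 0.76 [256.9, 224.9, 27.4, 10.6] [545.21361599 -28.30442888 119.42364632]
((515.034423828125, 44.796836853027344), (27.41492462158203, 122.0584487915039), 4.993623733520508)
lid_bar 0.77 [241.8, 210.7, 62.2, 47.5] [507.61749974  59.09323984 109.35173951]
ratchet 0.61 [280.0, 234.6, 81.2, 37.6] [567.5914185  -48.65503709 107.98327381]
collet 0.96 [205.1, 224.1, 17.2, 29.9] [443.61792875  52.2003329   71.73129692]
[ 0.677  0.177  0.01  -0.001 -0.001  0.454]
[ 0.677  0.177  0.39  -0.001 -0.001  0.454]
```

View pics/d2.png

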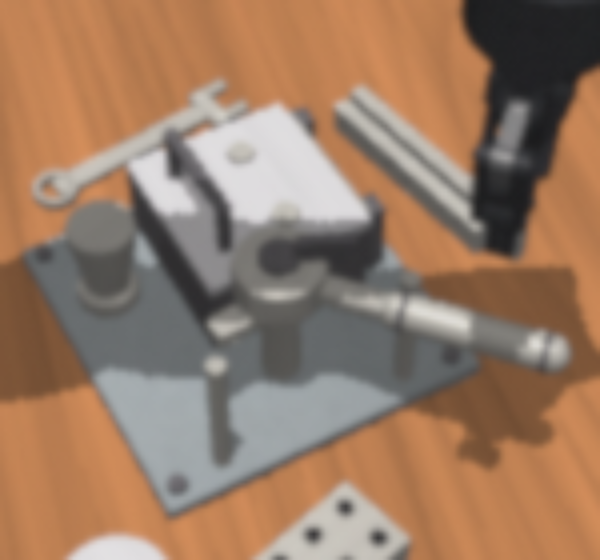

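The dog nose is at (230,325), well off the lid on the front side at about 1.85 rad, and the lever is still on the loosening side. Moving on to the lid bar.

Emit:
jog_arm --plan '[{"tx": 0.677, "ty": 0.177, "tz": -0.1, "wx": 0, "wy": 0, "wz": 0.454, "claw": 0.4}, {"tx": 0.677, "ty": 0.177, "tz": -0.1, "wx": 0, "wy": 0, "wz": 0.454, "claw": 0.4}, {"tx": 0.677, "ty": 0.177, "tz": -0.1, "wx": 0, "wy": 0, "wz": 0.454, "claw": 0.4}, {"tx": 0.677, "ty": 0.177, "tz": -0.1, "wx": 0, "wy": 0, "wz": 0.454, "claw": 0.4}, {"tx": 0.677, "ty": 0.177, "tz": -0.1, "wx": 0, "wy": 0, "wz": 0.454, "claw": 0.4}, {"tx": 0.677, "ty": 0.177, "tz": -0.1, "wx": 0, "wy": 0, "wz": 0.454, "claw": 0.4}, {"tx": 0.677, "ty": 0.177, "tz": -0.1, "wx": 0, "wy": 0, "wz": 0.454, "claw": 0.4}]'

```text
clock: 13.25
eef_pos: [508.6, 64.2, 233.8]
tool_rot: [3.141, 0.001, 1.786]
force: [0.2, 0.1, -0.4]
width: 51.4
gripper_force: 0.0
```

```bash
python3 - <<'E'
from h import *
p,X,s=shot('wrist');print(s['clock'],s['eef_pos'],s['tool_rot'],s['width'])
for r in ctrl.trace(p,'lid_bar')[:1]:
    q=X[r['pixels']];print(r['score'])
    for lo,hi in((103,116),):
        k=q[(q[:,2]>lo)&(q[:,2]<hi)];print('bar',len(k),cv2.minAreaRect(k[:,:2].astype(np.float32)),np.median(k,0))
    k=q[abs(q[:,2]-70)<3];print('lid',cv2.minAreaRect(k[:,:2].astype(np.float32)))
B=np.array([507.5,64.8])
for z in(140,86): print(rel([*B,z],down(12.2)))
E
```

```text
13.25 [508.59038172  64.16313623 233.81036057] [3.14070876e+00 9.65181980e-04 1.78622160e+00] 51.35394637840468
0.68
bar 863 ((507.9674377441406, 68.39848327636719), (9.665842056274414, 78.67794036865234), 12.06578254699707) [507.21476938  71.04782978 109.39982489]
lid ((542.7827758789062, 75.0310287475586), (117.33529663085938, 119.98780059814453), 12.275833129882812)
[ 0.007 -0.003  0.312  0.     0.001 -0.   ]
[ 0.007 -0.003  0.492  0.     0.001 -0.   ]
```

Emit:
jog_arm --plan '[{"tx": 0.011, "ty": 0, "tz": 0.488, "wx": 0, "wy": 0, "wz": 0, "claw": 0.5}, {"tx": 0.011, "ty": 0, "tz": 0.488, "wx": 0, "wy": 0, "wz": 0, "claw": 0.5}, {"tx": 0.011, "ty": 0, "tz": 0.488, "wx": 0, "wy": 0, "wz": 0, "claw": 0.5}, {"tx": 0.011, "ty": 0, "tz": 0.488, "wx": 0, "wy": 0, "wz": 0, "claw": 0.5}, {"tx": 0.011, "ty": 0, "tz": 0.488, "wx": 0, "wy": 0, "wz": 0, "claw": 1}, {"tx": 0.011, "ty": 0, "tz": 0.488, "wx": 0, "wy": 0, "wz": 0, "claw": 1}, {"tx": 0.011, "ty": 0, "tz": 0.488, "wx": 0, "wy": 0, "wz": 0, "claw": 1}, {"tx": 0.011, "ty": 0, "tz": 0.488, "wx": 0, "wy": 0, "wz": 0, "claw": 1}]'

```text
clock: 14.15
eef_pos: [508.6, 67.3, 89.7]
tool_rot: [3.138, 0.001, 1.783]
force: [-1.7, -3.3, 8.1]
width: 8.0
gripper_force: 59.0
```

```bash
cat >> h.py <<'E'
def lidpose(th,d,k,cap): # deg; in jig plane; returns pose relative to bar start
    ph=np.radians(min(k*th,cap));a=np.radians(154.46-th);r=np.hypot(90,43)
    b=np.array([90+r*np.cos(a),0,r*np.sin(a)-43])+d*np.array([-np.sin(ph),0,-np.cos(ph)])
    J=R.from_euler('z',12.2,degrees=True)
    return J.apply(b-[0,0,0]),J*R.from_rotvec([0,ph,0])*R.from_euler('xyz',[np.pi,0,np.pi/2])
def lidrow(th0,th,d=17,k=.4,cap=40):
    P,Q=lidpose(th0,d,k,cap);return rel(*lidpose(th,d,k,cap),dict(eef_pos=P,tool_rot=Q.as_euler('xyz')))
E
python3 - <<'E'
from h import *
s=ctrl.read_state();print(s['clock'],s['eef_pos'],s['tool_rot'],s['width'],s['force'])
for a in np.arange(5,51,5):print(a,lidrow(0,a))
print()
for a in list(np.arange(56,104,6))+[103]:print(a,lidrow(50,a))
E
```

```text
14.15 [508.58038939  67.29620466  89.71949488] [3.13756787e+00 7.56496658e-04 1.78298032e+00] 7.989695312278796 [-1.70187089 -3.25649404  8.13423797]
5 [ 0.     0.012 -0.026  0.022 -0.    -0.   ]
10 [ 0.     0.025 -0.05   0.044 -0.    -0.   ]
15 [ 0.     0.041 -0.073  0.067 -0.    -0.   ]
20 [ 0.     0.059 -0.095  0.089 -0.     0.   ]
25 [ 0.     0.079 -0.114  0.111 -0.    -0.   ]
30 [ 0.     0.1   -0.132  0.133 -0.    -0.   ]
35 [ 0.     0.123 -0.148  0.156 -0.    -0.   ]
40 [ 0.     0.147 -0.161  0.178 -0.     0.   ]
45 [ 0.     0.172 -0.173  0.2   -0.     0.   ]
50 [ 0.     0.198 -0.182  0.222 -0.     0.   ]

56 [ 0.     0.027 -0.018  0.027 -0.    -0.   ]
62 [ 0.     0.056 -0.033  0.053 -0.    -0.   ]
68 [ 0.     0.087 -0.045  0.08  -0.    -0.   ]
74 [ 0.     0.118 -0.054  0.107 -0.     0.   ]
80 [ 0.     0.15  -0.059  0.133 -0.    -0.   ]
86 [ 0.     0.183 -0.06   0.16  -0.    -0.   ]
92 [ 0.     0.215 -0.058  0.187 -0.    -0.   ]
98 [ 0.     0.247 -0.052  0.213 -0.     0.   ]
103 [ 0.     0.274 -0.045  0.222 -0.    -0.   ]
```

Emit:
jog_arm --plan '[{"tx": 0, "ty": 0.012, "tz": -0.026, "wx": 0.022, "wy": 0, "wz": 0, "claw": 1}, {"tx": 0, "ty": 0.025, "tz": -0.05, "wx": 0.044, "wy": 0, "wz": 0, "claw": 1}, {"tx": 0, "ty": 0.041, "tz": -0.073, "wx": 0.067, "wy": 0, "wz": 0, "claw": 1}, {"tx": 0, "ty": 0.059, "tz": -0.095, "wx": 0.089, "wy": 0, "wz": 0, "claw": 1}, {"tx": 0, "ty": 0.079, "tz": -0.114, "wx": 0.111, "wy": 0, "wz": 0, "claw": 1}, {"tx": 0, "ty": 0.1, "tz": -0.132, "wx": 0.133, "wy": 0, "wz": 0, "claw": 1}, {"tx": 0, "ty": 0.123, "tz": -0.148, "wx": 0.156, "wy": 0, "wz": 0, "claw": 1}, {"tx": 0, "ty": 0.147, "tz": -0.161, "wx": 0.178, "wy": 0, "wz": 0, "claw": 1}, {"tx": 0, "ty": 0.172, "tz": -0.173, "wx": 0.2, "wy": 0, "wz": 0, "claw": 1}, {"tx": 0, "ty": 0.198, "tz": -0.182, "wx": 0.222, "wy": 0, "wz": 0, "claw": 1}, {"tx": 0, "ty": 0.198, "tz": -0.182, "wx": 0.222, "wy": 0, "wz": 0, "claw": 1}]'

```text
clock: 15.25
eef_pos: [565.0, 79.5, 144.7]
tool_rot: [-2.79, 0.001, 1.784]
force: [-3.6, -2.7, 10.5]
width: 7.9
gripper_force: 60.2
```

```bash
python3 - <<'E'
from h import *
s=ctrl.read_state();print(s['clock'],s['eef_pos'],np.degrees(s['tool_rot']),s['width'],s['force'],s['torque'],s['qpos'])
print(lidpose(50,17,.4,40)[0]-lidpose(0,17,.4,40)[0]+[508,67.5,87.5],np.degrees(lidpose(50,17,.4,40)[1].as_euler('xyz')))
p,X,s=shot('side');save(p,'l1.png',(170,120,370,270),3)
E
```

```text
15.25 [565.04843027  79.47725704 144.68407531] [-1.59870740e+02  7.37381681e-02  1.02199932e+02] 7.885177749802975 [-3.60378873 -2.74285769 10.49574446] [-0.52449156  1.1799349   0.1019616 ] [-0.34257472  0.82044784  0.2728902   1.49069394 -0.17623572  1.21010003
  0.18637474]
[565.93836317  80.02671752 142.10617791] [-160.     0.   102.2]
```

View pics/l1.png

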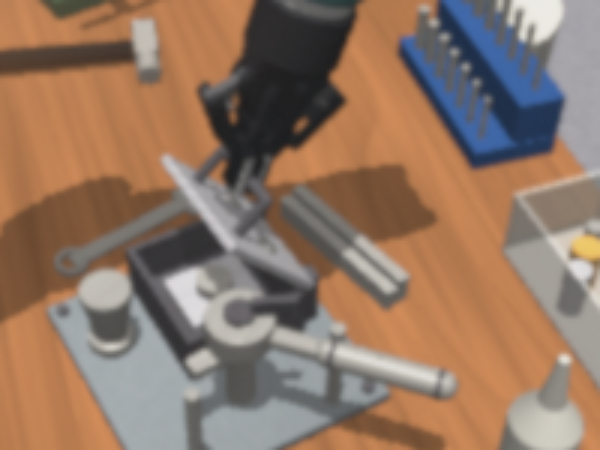

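The lid is half open at (235,215) with the bar held and low forces. I'll continue to the stop.

Emit:
jog_arm --plan '[{"tx": 0, "ty": 0.027, "tz": -0.018, "wx": 0.027, "wy": 0, "wz": 0, "claw": 1}, {"tx": 0, "ty": 0.056, "tz": -0.033, "wx": 0.053, "wy": 0, "wz": 0, "claw": 1}, {"tx": 0, "ty": 0.087, "tz": -0.045, "wx": 0.08, "wy": 0, "wz": 0, "claw": 1}, {"tx": 0, "ty": 0.118, "tz": -0.054, "wx": 0.107, "wy": 0, "wz": 0, "claw": 1}, {"tx": 0, "ty": 0.15, "tz": -0.059, "wx": 0.133, "wy": 0, "wz": 0, "claw": 1}, {"tx": 0, "ty": 0.183, "tz": -0.06, "wx": 0.16, "wy": 0, "wz": 0, "claw": 1}, {"tx": 0, "ty": 0.215, "tz": -0.058, "wx": 0.187, "wy": 0, "wz": 0, "claw": 1}, {"tx": 0, "ty": 0.247, "tz": -0.052, "wx": 0.213, "wy": 0, "wz": 0, "claw": 1}, {"tx": 0, "ty": 0.263, "tz": -0.048, "wx": 0.22, "wy": 0, "wz": 0, "claw": 1}, {"tx": 0, "ty": 0.263, "tz": -0.048, "wx": 0.22, "wy": 0, "wz": 0, "claw": 1}]'

```text
clock: 16.3
eef_pos: [645.8, 96.9, 131.2]
tool_rot: [-2.456, 0.002, 1.785]
force: [6.8, -1.9, 7.1]
width: 7.4
gripper_force: 62.8
```

```bash
python3 - <<'E'
from h import *
s=ctrl.read_state();print(s['clock'],s['eef_pos'],np.degrees(s['tool_rot']),s['width'],s['force'],s['torque'],s['qpos'])
print(lidpose(101,17,.4,40)[0]-lidpose(0,17,.4,40)[0]+[508,67.5,87.5])
p,X,s=shot('side');save(p,'l2.png',(170,110,370,260),3)
E
```

```text
16.3 [645.81368797  96.94638268 131.22777122] [-140.69755486    0.14254357  102.26693339] 7.434029699211834 [ 6.75410058 -1.86830074  7.14948933] [-0.18240043 -0.58357708  0.27290977] [-0.27674394  1.20222806  0.2629773   0.76658676 -0.17378706  1.87709268
  0.12819189]
[643.3301234   96.75940835 128.61221503]
```

View pics/l2.png

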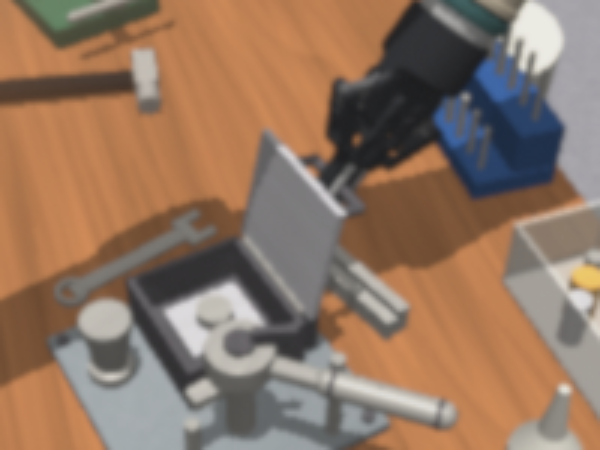

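The lid stands past upright near its stop at (295,215), still held by the bar. I'll release it and back out.

Emit:
jog_arm --plan '[{"tx": 0, "ty": 0, "tz": 0, "wx": 0, "wy": 0, "wz": 0, "claw": 0.75}, {"tx": 0, "ty": 0, "tz": 0, "wx": 0, "wy": 0, "wz": 0, "claw": 0.75}, {"tx": 0, "ty": 0, "tz": 0, "wx": 0, "wy": 0, "wz": 0, "claw": 0.75}, {"tx": 0, "ty": 0, "tz": -0.08, "wx": 0, "wy": 0, "wz": 0, "claw": 0.75}, {"tx": 0, "ty": 0, "tz": -0.16, "wx": 0, "wy": 0, "wz": 0, "claw": 0.75}, {"tx": 0, "ty": 0, "tz": -0.17, "wx": 0, "wy": 0, "wz": 0, "claw": 0.75}, {"tx": 0, "ty": -0.1, "tz": -0.29, "wx": 0, "wy": 0, "wz": 0, "claw": 0.75}, {"tx": 0, "ty": -0.2, "tz": -0.4, "wx": 0, "wy": 0, "wz": 0, "claw": 0.75}, {"tx": 0, "ty": -0.2, "tz": -0.4, "wx": 0, "wy": 0, "wz": 0, "claw": 0.75}, {"tx": 0, "ty": -0.2, "tz": -0.4, "wx": 0, "wy": 0, "wz": 0, "claw": 0.75}]'

```text
clock: 17.35
eef_pos: [673.7, 137.3, 281.8]
tool_rot: [-2.635, -0.036, 1.861]
force: [-1.8, 7.1, -0.5]
width: 21.0
gripper_force: 0.0
```

```bash
python3 - <<'E'
from h import *
s=ctrl.read_state();print(s['clock'],s['eef_pos'],s['width'],s['force'],abs(s['qd']).max() if hasattr(s['qd'],'max') else s['qd'])
p,X,s=shot('side');save(p,'l3.png',(170,110,370,260),4)
for t in('lid','lever','handle_grip','dog'):
  for r in ctrl.trace(p,t)[:1]:
    q=X[r['pixels']&(p['depth']>0)];print(t,r['score'],np.median(q,0))
    if t=='lid':
      u,sv,v=np.linalg.svd(q-q.mean(0),full_matrices=False);print('normal',v[2])
    if t=='lever':
      k=q[q[:,2]>122];print(len(k),cv2.fitLine(k[:,:2].astype(np.float32),2,0,.01,.01).ravel())
    if t=='handle_grip':
      k=q[(abs(q[:,2]-105)<8)&(q[:,0]>590)];print(len(k),cv2.fitLine(k[:,:2].astype(np.float32),2,0,.01,.01).ravel())
E
```

```text
17.35 [673.65384396 137.25282863 281.77177578] 20.985924057414476 [-1.8487305   7.13760959 -0.47276115] 3.0708271023829057
lid 0.6 [612.6829319   84.04974578 125.994137  ]
normal [ 0.98501926 -0.10783752 -0.13456646]
lever 0.5 [546.14446445 -28.70496712 119.9877128 ]
64 [ 9.7210288e-01 -2.3455498e-01  5.5777631e+02 -2.9475046e+01]
handle_grip 0.63 [564.39340456 -48.97337836 107.54240141]
387 [ 7.9275370e-01 -6.0954207e-01  6.2788116e+02 -9.8375229e+01]
dog 0.4 [499.69971844 -36.95972911  82.27296179]
```

View pics/l3.png

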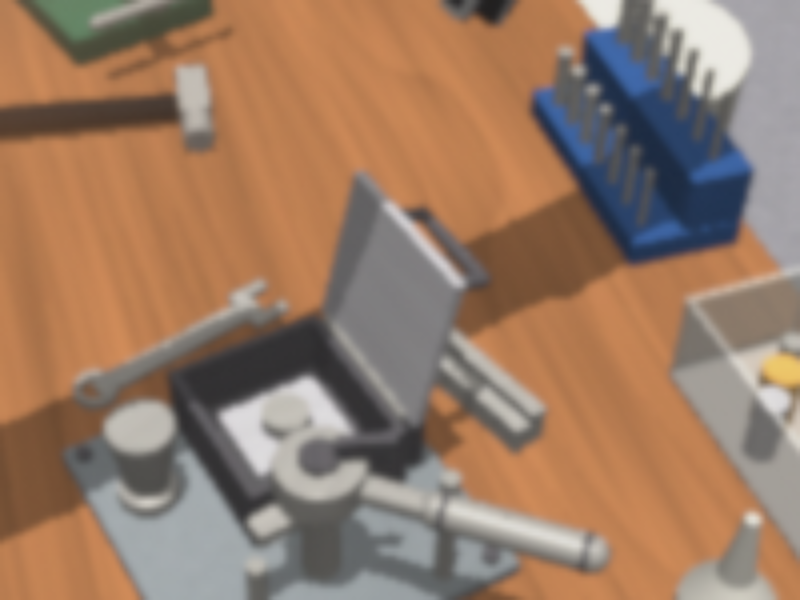

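The lid rests open on its stop at (395,300). The dog is clear at (270,520), and the lever is on the loosening side at about +24° from the handle. I'll let the arm settle, then hand in.

Emit:
jog_arm --plan '[{"tx": 0, "ty": 0, "tz": 0, "wx": 0, "wy": 0, "wz": 0, "claw": 0.75}, {"tx": 0, "ty": 0, "tz": 0, "wx": 0, "wy": 0, "wz": 0, "claw": 0.75}, {"tx": 0, "ty": 0, "tz": 0, "wx": 0, "wy": 0, "wz": 0, "claw": 0.75}, {"tx": 0, "ty": 0, "tz": 0, "wx": 0, "wy": 0, "wz": 0, "claw": 0.75}]'

```text
clock: 18.0
eef_pos: [674.0, 110.2, 267.8]
tool_rot: [-2.603, 0.017, 1.825]
force: [0.5, 0.3, 0.1]
width: 21.4
gripper_force: 0.0
```

```bash
python3 - <<'E'
from h import *
s=ctrl.read_state();print(s['clock'],s['eef_pos'],s['force'],s['qd'])
if np.abs(s['qd']).max()<.3 and s['eef_pos'][2]>220: print(ctrl.finish_job())
E
```

```text
18.0 [674.02133527 110.23158026 267.78982181] [0.52950226 0.31011619 0.0522534 ] [-0.00091216 -0.00090726 -0.00373617 -0.00154431  0.00036041  0.00013262
  0.00086917]
the job is handed in; nothing more can be done
None
```

I handed the job in at 18 s: the lever is on loosen (about +24°), the dog is turned about 1.85 rad clear and the lid rests open on its stop with the arm touching nothing; one joint briefly read 3.07 rad/s during the final retreat, near its limit (3.14, or 2.57 for the first two joints), and I did not check which joint.

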